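# Pull the snug lid off the packing jar with the fork puller

### The arm

A 6-joint arm with a two-finger parallel gripper is mounted at the origin on the work surface. World frame = base frame: x ahead of the robot, y to its left, z up, the work surface at z = 0. Lengths are in m, angles in rad, forces in N, time in s.
With the tool pointing down it reaches from about 0.3 to 0.775 m from the base axis. Payload 14.6 kg.
Tool frame: the origin (TCP) lies at the very end of the fingers, on their centre line; the grasp point (between the pads) lies 19 mm behind it; z points along the fingers, y is the line along which they close (so a half turn about z gives the same grasp; the last joint's range is limited). The gripper opens to 94 mm and grips with 3 to 60 N. Pads are 16 mm wide; open, the fingers measure 119 mm over their backs; the gripper's body (75 mm by 177 mm) begins 78 mm behind the grasp point.
Start: joints at [1.202, 0.3, 1.521, -0, 1.321, -0.067], TCP at [0.163, 0.525, 0.18] pointing down, gripper open.
Joint ranges: [-3.03, 3.03], [-0.79, 2.21], [0.23, 2.52], [-1.04, 4.18], [0, 3.07], [-2.55, 2.55]. Speed limits (rad/s): [2.22, 2.22, 2.57, 3.14, 3.14, 3.14].

### API

Orientations are given as [roll, pitch, yaw] about the fixed x, y, z axes, in that order (R = Rz(yaw) Ry(pitch) Rx(roll)).
In Python, from station import ctrl, cams gives the robot as it stands. The module is installed in compiled form; this text tells all that it offers.
- The arm moves only by the tool arm_command, never from a script. Its argument "plan" is a list that holds one entry, the list of rows, each a list of 7 numbers: the shift along the tool's x, y, z in a scale on which 1.0 is 60 cm, then the turn, a rotation vector about the tool's x, y, z in parts of the range, where 1.0 means 360 degrees, then the closure, from -1 (fully open) to 1 (shut). A call has 1 to 12 rows; each row is the pose to reach, as a shift and turn from the pose commanded when the call began, along the tool's axes at that moment; what a row does not reach only later rows make up. A row lasts 1/10 s, in which the tool goes at most 50 mm and 8.59 degrees, less where a joint would pass 70% of its speed; a pose out of reach is approached as far as the arm can. Shift and turn numbers lie between -1 and 1, and a call with a number outside is refused. A call with a gripper value outside its range is refused whole. The fingers move at their own pace and stop on an object; "squeeze" is the grip in N (left out, the last holds). Time passes only in rows, so rows that repeat a pose let the fingers close. It gives the time, the measured TCP pose, the force, the opening and the grip force at its end, in the units of the state.
- ctrl.get_obs(): the state, without advancing time (a new reading comes with each control period).
- cams.camera(name): name is "scene" or "top"; returns (picture, depth): 400x640x3 uint8, blue, green, red; 400x640 float32, m along the optical axis (not along the pixel's ray), 0 where there is no reading.
- cams.camera_info(name): a dict with "fx", "fy", "cx", "cy" (pixels), "dist_coeffs" ([k1, k2, p1, p2, k3] as OpenCV has them; the pictures are not rectified), "world_to_cam" (4x4, takes a point from world to camera coordinates). Camera axes: x right, y down, z forward; pixel columns grow to the right and rows downward; lengths in m; the calibration is good to about 2 mm. A picture is of the moment at which its call begins. camera_info takes no time and is no camera call.
- ctrl.hand_in(): hands the job in; it is judged then, once.
The state is a dict: "time_s": time; "qpos": joint angles; "joint_vel": joint speeds; "tau": joint torques, N m; "ee_pos": TCP position; "eef_rot": TCP orientation; "force": force on the tool from outside, world axes, zero at the start; "moment": the same for the moment, N m; "grip_width": finger opening in m; "grip_force": force on a finger pad.
Only numpy, scipy, OpenCV 4.12 (cv2) and the standard library are available. Lean on these libraries where they do the work, as an engineer would, in place of code of your own. Each camera call takes 0.05 s, during which the arm holds its last target. There are 200 camera calls.

### The job

Take the orange-handled puller, slide its fork under the rim of the jar's snug blue lid and pull straight up until the lid pops off; lean the gripper back, so as not to bump the lamp bar above the jar. Carry the lid on the fork to the cream tray, set it down there right way up without dropping it, then draw the fork out and stand the puller upright on its green mat. Never touch the lid with the gripper, and leave the bowl, the tin and the carton alone.

Things in the scene. Friction and masses are not known exactly. Their poses are not given: they have to be found in the camera images.
- station: Fixed jar stand; origin on the table under the upright jar axis, front is -x. Base board 12 mm thick, x -60..90, y -180..180 mm. White jar with blue band: radius 46 mm up to z 80, flat shoulder (radius 38) at z 92, neck of outer radius 24 mm up to its rim at z 120 mm. Lamp bar on posts at y = +-165 (x 34..56 mm).
- jar_rim (a point): Centre of the jar's neck rim, 120 mm above the table; the seated lid's origin lies here, leaving 28 mm of height between shoulder and lid flange, around the neck.
- lamp_edge (a point): Middle of the lower front edge of the white lamp bar over the far side of the lid, in the station frame x 22, z 266 mm. The bar runs 360 mm along y, x 22..72, z 266..302 mm. In front of it (smaller x) nothing hangs above the lid.
- lid: Loose blue lid, about 0.1 kg. Origin on its axis at the flange's underside; z up when right way up. Flange radius 40 mm, 12 mm thick; a grey plug of radius 18 mm reaches 24.5 mm below the origin into the neck. Spring detents in the neck hold it: about 6 to 12 N straight pull over the first 12 mm, then it is loose; the plug leaves the neck after 25 mm.
- puller: Loose puller, about 0.3 kg, stands by itself on its fork. Origin: underside of the fork, midway between the tines, where the lid's axis belongs; z up, tines point to +x. Steel tines 6 mm thick, 56 mm apart inside, 80 outside, x -52..48 mm; lips at x 44..48 rise 4 mm above them. Root and spine at x -56..-46 mm, spine up to z 86 mm. The lid's flange lies between root and lips.
- puller_grip (a point): Middle of the orange handle, above the fork's middle, 85 mm over the puller's origin (axes are the puller's). The bar is 24 mm wide in y (grip across y), 30 mm thick, 80 mm long and leans 27 degrees, upper end to -x; it reaches from 43 to 127 mm above the puller's origin.
- mat: Fixed green mat 200 x 200 mm, 3 mm thick, origin at the centre of its underside. The puller starts on it and goes back on it.
- tray: Fixed cream tray, outside 200 (x) x 240 (y) mm, walls 4 mm thick and 12 mm high, floor 4 mm thick; origin at the centre of its underside. Empty.
- bowl: Bystander: white bowl, radius 58 mm, 50 mm high, origin at its foot.
- tin: Bystander: round tin with a yellow band, radius 40 mm, 90 mm high, origin at its foot.
- carton: Bystander: low brown carton 60 x 80 x 40 mm, origin at its foot.
Not all that is in view belongs to the job. Of the things like the lid, leave any that is pink; of the rest the smaller one is meant.

How it is judged:
On the way:
1. the lid is off the jar, more than 40 mm from its seat, and rides right way up on the puller (z of lid in the frame of station above 0.13 m and distance of lid from where it was at the start of the episode above 0.04 m and contact force between lid and puller above 0.1 N and angle between lid's own z axis and vertical below 0.4 rad), for 0.2 s.
At the end, for the whole second after the job is handed in: Lid at rest right way up (within 0.1 rad) on the tray floor, origin 22 to 34 mm above the tray's and inside its outline, not touching the puller. Puller at rest, upright (within 0.1 rad), origin over the mat and less than 10 mm above the table (angle between each of lid, puller's own z axis and vertical below 0.1 rad and x of lid in the frame of tray between -0.1 and 0.1 m and y of lid in the frame of tray between -0.12 and 0.12 m and z of lid in the frame of tray between 0.022 and 0.034 m and linear speed of each of lid, puller below 0.02 m/s and contact force between lid and puller below 0.05 N and x of puller in the frame of mat between -0.1 and 0.1 m and y of puller in the frame of mat between -0.1 and 0.1 m and height (world z) of puller below 0.01 m).
It fails at once if the gripper or arm touches the lid (over 0.5 N) (contact force between any of the fingers, the arm and lid above 0.5 N).
It fails at once if the gripper or arm bumps the jar stand or its lamp (over 5 N) (contact force between any of the fingers, the arm and station above 5 N).
It fails at once if the lid is dropped or flung (faster than 0.9 m/s) (linear speed of lid above 0.9 m/s).
It fails at once if the bowl, tin or carton is moved by over 30 mm (distance of any of bowl, tin, carton from where it was at the start of the episode above 0.03 m).
It also fails if it takes over 67 s, if anything falls off the work surface, if the arm or the gripper's body presses on something with over 40 N, if the wrist force passes 120 N, or if a joint passes its speed limit or range.

## Working session

There is one attempt and no reset: what is moved stays moved. The work goes in short steps, Python scripts to look and compute and a tool call to move; the robot and the scene stay as the last step left them, time stands still between calls to the robot, and variables do not carry over. Pictures are saved under pics/ and viewed, at most 12 in all, crops included, and the job is handed in when it is done.

Besides the shell and the picture viewer there is one more tool, called by a JSON object that holds its "fn" and its "kwargs", one argument or row to a line. arm_command: Moves the arm, as the interface text tells. Its arguments: {"type":"object","properties":{"plan":{"type":"array"},"squeeze":{"type":"number"}},"required":["plan"]}

```bash
mkdir -p pics; cat > h.py <<'E'
import numpy as np, cv2
from station import ctrl, cams
from scipy.spatial.transform import Rotation as R
np.set_printoptions(precision=4,suppress=True)
def grab(n):
    im,d=cams.camera(n); return im,d
def KD(n):
    i=cams.camera_info(n); return np.array([[i['fx'],0,i['cx']],[0,i['fy'],i['cy']],[0,0,1.]]),np.array(i['dist_coeffs'],float),np.array(i['world_to_cam'])
def pts(n,uv,d):
    """pixels + depth -> world"""
    K,D,T=KD(n); u=cv2.undistortPoints(np.array(uv,float).reshape(-1,1,2),K,D)[:,0]
    d=np.asarray(d,float).reshape(-1,1); P=np.c_[u*d,d]; return (P-T[:3,3])@T[:3,:3]
def plane(n,uv,z):
    a=pts(n,uv,np.ones(len(uv))); K,D,T=KD(n); c=-T[:3,:3].T@T[:3,3]
    r=a-c; return c+r*((z-c[2])/r[:,2:])
def cloud(n,d):
    v,u=np.nonzero(d>0); W=np.full(d.shape+(3,),np.nan); W[v,u]=pts(n,np.c_[u,v],d[v,u]); return W
E
python3 - <<'E'
from h import *
for n in('scene','top'):
    im,d=grab(n); cv2.imwrite(f'pics/{n}0.png',im); np.savez(f'{n}0.npz',im=im,d=d)
    K,D,T=KD(n); print(n,K[0,0],K[1,1],D,-T[:3,:3].T@T[:3,3],T[2,:3],(d>0).mean())
o=ctrl.get_obs(); print(o)
E
```

```text
scene 514.1903647995908 514.1903647995908 [-0.0148  0.      0.      0.      0.    ] [0.2932 0.6959 1.3274] [ 0.219  -0.4973 -0.8395] 0.99598828125
top 414.9368217639834 414.9368217639834 [-0.1016  0.      0.      0.      0.    ] [0.4426 0.0051 1.1997] [ 0.1143 -0.017  -0.9933] 0.9959765625
{'time_s': 0.1, 'qpos': array([ 1.2024,  0.3004,  1.5215,  0.    ,  1.3207, -0.0666]), 'joint_vel': array([ 0.0007, -0.0002,  0.0013, -0.0009,  0.001 ,  0.0003]), 'tau': array([  0.0003, -53.2635, -35.3285,   0.0709,   0.0234,  -0.0001]), 'ee_pos': array([0.1634, 0.5249, 0.1792]), 'eef_rot': array([-3.1406, -0.0001,  2.8398]), 'force': array([-0.245 ,  0.1437,  0.2106]), 'moment': array([-0.02  , -0.0086,  0.0272]), 'grip_force': 0.0, 'grip_width': 0.09418129406867219}
```

View pics/scene0.png

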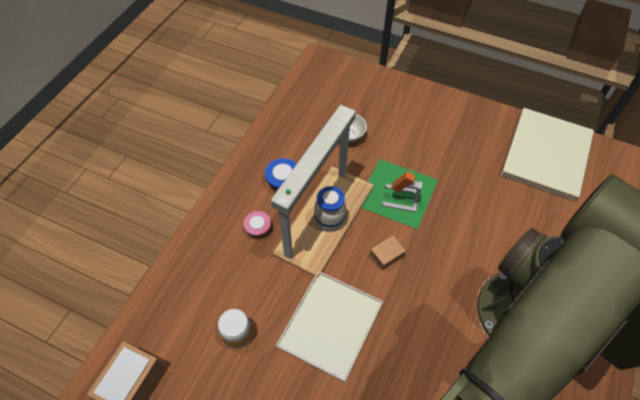

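View pics/top0.png

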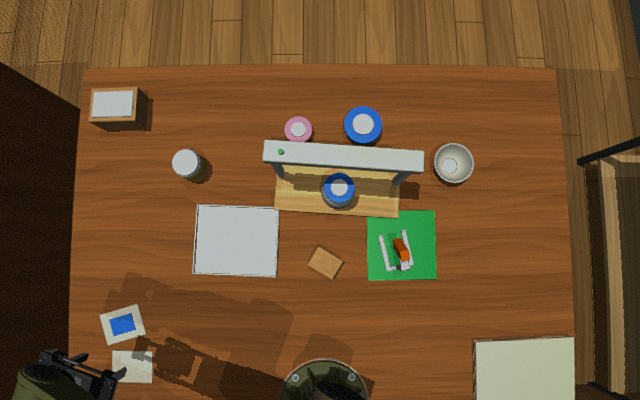

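Scene view: lid on jar at (331,198), puller at (404,190) on the mat, tray at (330,325), tin at (233,325), carton at (387,250), bowl at (352,128). 
Lid candidates in the top view: pink (298,129), large blue (362,125) and small blue on the jar (339,190). I choose (339,190). For the tray there are (236,240) and a pale panel at (525,370). Size and height will settle it.

```bash
python3 - <<'E'
from h import *
def hsv(im): return cv2.cvtColor(im,cv2.COLOR_BGR2HSV)
def comps(m,mn):
    n,l,s,c=cv2.connectedComponentsWithStats(m.astype('uint8'),connectivity=8)
    return [(l==i) for i in range(1,n) if s[i,4]>mn]
rng={'blue':((105,150,60),(128,255,255)),'green':((50,120,40),(80,255,255)),'orange':((3,190,120),(13,255,255)),'pink':((155,60,100),(179,255,255)),'pale':((0,0,170),(60,45,255)),}
for n in('top','scene'):
    z=np.load(f'{n}0.npz'); im,d=z['im'],z['d']; W=cloud(n,d); H=hsv(im)
    for k,(a,b) in rng.items():
        for m in comps(cv2.inRange(H,a,b),40):
            P=W[m]; P=P[~np.isnan(P[:,0])]; v,u=np.nonzero(m)
            if len(P)<20 or P[:,0].mean()>1.2 : continue
            (c,sz,an)=cv2.minAreaRect(P[:,:2].astype('f4'))
            print(n,k,'px',int(u.mean()),int(v.mean()),len(P),'med',np.median(P,0),'z5/95',np.percentile(P[:,2],[5,95]),'rect',np.array(c),np.array(sz),round(an,1))
z=np.load('top0.npz');im=z['im']
a=cv2.resize(im[160:290,330:445],None,fx=4.6,fy=4.6,interpolation=cv2.INTER_CUBIC)
z=np.load('scene0.npz');b=cv2.resize(z['im'][155:235,300:445],None,fx=5,fy=5,interpolation=cv2.INTER_CUBIC)
cv2.imwrite('pics/ct.png',a);cv2.imwrite('pics/cs.png',b)
E
```

```text
top blue px 362 125 726 med [ 0.7831 -0.117   0.0475] z5/95 [0.0432 0.0511] rect [ 0.788  -0.1176] [0.1069 0.1083] 55.9
top blue px 338 187 440 med [ 0.5903 -0.0426  0.13  ] z5/95 [0.1268 0.1335] rect [ 0.5938 -0.0442] [0.077  0.0754] 26.4
top blue px 122 324 366 med [0.2183 0.5787 0.0033] z5/95 [-0.0007  0.0068] rect [0.2182 0.5787] [0.0478 0.0704] 18.3
top green px 402 245 3725 med [ 0.4469 -0.2423  0.0034] z5/95 [-0.0004  0.0071] rect [ 0.4455 -0.2289] [0.2004 0.1999] 89.5
top pink px 297 129 379 med [0.7787 0.0674 0.0345] z5/95 [0.0282 0.0382] rect [0.7805 0.0695] [0.0855 0.0752] 86.9
top pale px 287 143 63 med [0.6698 0.0775 0.3016] z5/95 [0.2995 0.3038] rect [0.667  0.0702] [0.0554 0.0152] 85.7
top pale px 376 155 1390 med [ 0.6424 -0.1189  0.3021] z5/95 [0.2994 0.3047] rect [ 0.6385 -0.1053] [0.2404 0.0461] 85.5
top pale px 452 165 219 med [ 0.6739 -0.3918  0.0114] z5/95 [0.0056 0.0168] rect [ 0.6753 -0.3812] [0.0672 0.0665] 69.2
top pale px 120 326 592 med [0.2054 0.5867 0.0023] z5/95 [-0.0015  0.0057] rect [0.2174 0.5812] [0.088  0.1206] 17.6
top pale px 525 369 5695 med [ 0
[... 834 characters left out ...]
 5083 med [ 0.0477 -0.5694  0.0268] z5/95 [0.0217 0.0317] rect [ 0.0498 -0.5803] [0.3053 0.2376] 89.7
scene pale px 354 130 168 med [ 0.6616 -0.3994  0.0121] z5/95 [0.0023 0.0276] rect [ 0.6539 -0.381 ] [0.0389 0.094 ] 21.2
scene pale px 331 197 110 med [ 0.5925 -0.0432  0.1313] z5/95 [0.1266 0.1339] rect [ 0.5915 -0.0409] [0.0436 0.0292] 84.2
scene pale px 330 325 6283 med [0.4602 0.255  0.0034] z5/95 [-0.0014  0.0098] rect [0.4628 0.2455] [0.2449 0.1988] 87.4
scene pale px 227 314 51 med [0.7075 0.3579 0.0879] z5/95 [-0.0025  0.0929] rect [0.6937 0.3548] [0.0615 0.0865] 30.4
scene pale px 114 370 113 med [0.8847 0.5917 0.0828] z5/95 [0.0794 0.0864] rect [0.8538 0.5994] [0.1224 0.0724] 88.0
```

View pics/ct.png

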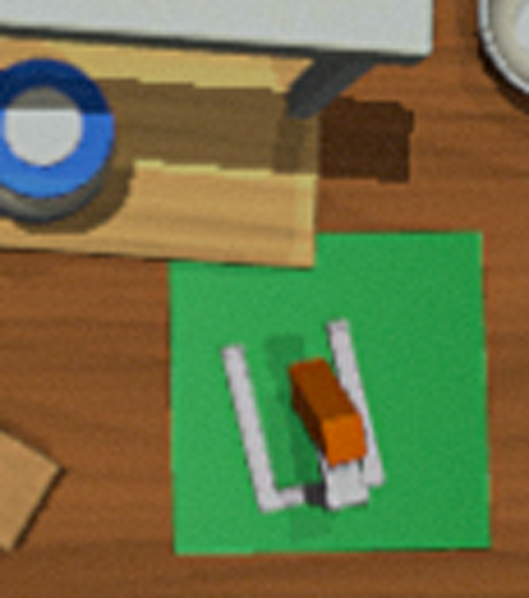

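View pics/cs.png

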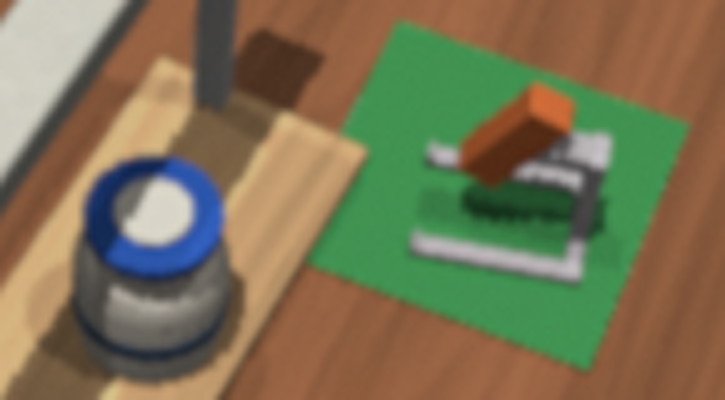

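Crops: the top crop shows a blue lid with white centre on the jar at (40,125). It is the smaller blue one, seated in the neck, so the choice is confirmed. The puller's tine tips are at (233,350) and (340,325), with the root at about (270,500)–(375,480), so it points away from the robot with a yaw of about +0.24. Next I measure puller, lid, station and tray precisely.

```bash
python3 - <<'E'
from h import *
for n in('top','scene'):
    z=np.load(f'{n}0.npz'); im,d=z['im'],z['d']; W=cloud(n,d); H=cv2.cvtColor(im,cv2.COLOR_BGR2HSV)
    inb=(abs(W[...,0]-.4455)<.1)&(abs(W[...,1]+.2285)<.1)
    org=inb&(H[...,0]<18)&(H[...,1]>140)&(W[...,2]>.035)
    P=W[org]; print(n,'orange',len(P),P.mean(0),P[:,2].min(),P[:,2].max())
    steel=inb&(H[...,1]<70)&(H[...,2]>110)&(W[...,2]<.02)
    v,u=np.nonzero(steel); Q=plane(n,np.c_[u,v],.009)
    r=cv2.minAreaRect(Q[:,:2].astype('f4')); print(' steel',len(Q),'z',np.median(W[steel][:,2]),'rect',r)
    box=cv2.boxPoints(r); print(box.tolist())
    # lid ellipse: blue+white top, convex hull
    m=cv2.inRange(H,(100,90,30),(130,255,255)); n_,l,s,c=cv2.connectedComponentsWithStats(m)
    i=min(range(1,n_),key=lambda i:np.hypot(*(np.array(c[i])-((338,188) if n=='top' else (330,199))))+(1e3 if s[i,4]<100 else 0))
    v,u=np.nonzero((l==i)&(abs(W[...,2]-.131)<.006)); hull=plane(n,np.c_[u,v],.132)[:,:2].astype('f4')
    c,rad=cv2.minEnclosingCircle(hull); print(' lid circ',c,rad, 'z top',np.median(W[(l==i)][:,2]))
    # lamp bar top
    b=(abs(W[...,2]-.302)<.008)&(W[...,0]>.5)&(W[...,0]<.75)&(abs(W[...,1]+.05)<.25)
    r=cv2.minAreaRect(W[b][:,:2].astype('f4')); print(' lamp',r)
    # base board
    b=(abs(W[...,2]-.012)<.005)&(abs(W[...,0]-.6)<.12)&(abs(W[...,1]+.05)<.2)&(H[...,0]>14)&(H[...,0]<28)&(H[...,2]>110)
    r=cv2.minAreaRect(W[b][:,:2].astype('f4')); print(' board',r)
    b=(abs(W[...,0]-.46)<.14)&(abs(W[...,1]-.245)<.16)&(H[...,1]<55)&(H[...,2]>130)
    r=cv2.minAreaRect(W[b][:,:2].astype('f4')); print(' tray',r,np.percentile(W[b][:,2],[2,50,98]))
E
```

```text
top orange 229 [ 0.4322 -0.2073  0.1068] 0.0617533704576265 0.13318826350446492
 steel 323 z 0.008831971890528121 rect ((0.42519593238830566, -0.21140769124031067), (0.11296817660331726, 0.08128425478935242), 12.121670722961426)
[[0.3614368438720703, -0.18353271484375], [0.3785055875778198, -0.2630046606063843], [0.488955020904541, -0.23928266763687134], [0.4718862771987915, -0.15981072187423706]]
 lid circ (0.5939056873321533, -0.04321838915348053) 0.03942856937646866 z top nan
 lamp ((0.6415262818336487, -0.048211514949798584), (0.36042115092277527, 0.051435280591249466), 85.75375366210938)
 board ((0.59917151927948, -0.03526224195957184), (0.18109525740146637, 0.3745148479938507), 4.891921520233154)
 tray ((0.46131008863449097, 0.2472212314605713), (0.2409166693687439, 0.20250944793224335), 87.27877807617188) [-0.0006  0.0043  0.0127]
scene orange 240 [ 0.4333 -0.2022  0.0995] 0.051364781619954676 0.13266785412999163
 steel 241 z 0.007084434896165611 rect ((0.43026652932167053, -0.22544628381729126), (0.113202303647995, 0.11662321537733078), 12.485426902770996)
[[0.3623974621295929, -0.18075035512447357], [0.38761040568351746, -0.29461556673049927], [0.49813559651374817, -0.27014219760894775], [0.4729226529598236, -0.15627700090408325]]
 lid circ (0.5931373238563538, -0.03934025764465332) 0.04035327583551407 z top 0.12879883968451905
 lamp ((0.6424558758735657, -0.045781925320625305), (0.3614513576030731, 0.052395451813936234), 85.28853607177734)
 board ((0.5792343616485596, -0.038381949067115784), (0.372467041015625, 0.2157812863588333), 86.02406311035156)
 tray ((0.46278202533721924, 0.24551838636398315), (0.246663436293602, 0.2008979320526123), 87.1101303100586) [-0.0027  0.0035  0.013 ]
```

Checks hold. Lid at (0.594, -0.042) with its top at 0.131. Station from the lamp centre at (0.595, -0.0435) with yaw -0.077. Puller origin at (0.4335, -0.2096) with yaw 0.212 and fork width 81. Tray at (0.462, 0.246), 241×202 mm, with walls at about 12–13 mm. Now I move.

```bash
cat >> h.py <<'E'
def toolpose(p,yaw,L,grip=(0,0,.085)):
    """puller origin p, yaw -> TCP position, rotation (tool y = -puller y)"""
    Rp=R.from_euler('z',yaw).as_matrix(); c,s=np.cos(L),np.sin(L)
    Rt=Rp@np.array([[c,0,s],[0,-1,0],[s,0,-c]]); return np.array(p)+Rp@np.array(grip)+.019*Rt[:,2],Rt
def step(P,Rt,say=''):
    o=ctrl.get_obs(); R0=R.from_euler('xyz',o['eef_rot']).as_matrix()
    print(say,'mm',R0.T@(P-o['ee_pos'])*1e3,'rv',R.from_matrix(R0.T@Rt).as_rotvec())
E
python3 - <<'E'
from h import *
step(np.array([.42,.15,.32]),toolpose((0,0,0),1.3,.2)[1],'mid')
E
```

```text
mid mm [-356.4418 -281.8321 -140.5751] rv [-0.1548  0.1595  1.5342]
```

The rows are not in the units I measure in: shifts go in shares of 60 cm and turns go in shares of 360 degrees. I convert before sending: -356 mm / 600 = -0.5933, -140 mm / 600 = -0.2333, 1.534 rad / 6.2832 = 0.2441.

{"fn": "arm_command", "kwargs": {
  "plan": [
    [[-0.2, -0.15, -0.2333, -0.008, 0.008, 0.0796, -1], [-0.5933, -0.47, -0.2333, -0.0247, 0.0255, 0.2441, -1], [-0.5933, -0.47, -0.2333, -0.0247, 0.0255, 0.2441, -1], [-0.5933, -0.47, -0.2333, -0.0247, 0.0255, 0.2441, -1], [-0.5933, -0.47, -0.2333, -0.0247, 0.0255, 0.2441, -1], [-0.5933, -0.47, -0.2333, -0.0247, 0.0255, 0.2441, -1], [-0.5933, -0.47, -0.2333, -0.0247, 0.0255, 0.2441, -1], [-0.5933, -0.47, -0.2333, -0.0247, 0.0255, 0.2441, -1], [-0.5933, -0.47, -0.2333, -0.0247, 0.0255, 0.2441, -1], [-0.5933, -0.47, -0.2333, -0.0247, 0.0255, 0.2441, -1], [-0.5933, -0.47, -0.2333, -0.0247, 0.0255, 0.2441, -1], [-0.5933, -0.47, -0.2333, -0.0247, 0.0255, 0.2441, -1]]
  ]
}}

```text
time_s: 1.3
ee_pos: [0.4198, 0.1493, 0.3195]
eef_rot: [-3.141, -0.201, 1.297]
force: [-0.0, -1.1, -0.2]
grip_width: 0.0941
grip_force: 0.0
```

```bash
python3 - <<'E'
from h import *
P,Rt=toolpose((.4335,-.2096,.003),.212,.611); print(P,ctrl.get_obs()['qpos'])
step(P-.13*Rt[:,2],Rt,'pre')
E
```

```text
[ 0.4442 -0.2073  0.0724] [ 0.1359 -0.0836  1.639   0.1851  1.5067  0.4046]
pre mm [-392.169    53.8081   63.3718] rv [-0.4321  0.3686  1.0035]
```

In the tool's units: -392 mm / 600 = -0.6533, -200 mm / 600 = -0.3333, 1.004 rad / 6.2832 = 0.1598.

{"fn": "arm_command", "kwargs": {
  "plan": [
    [[-0.3333, 0.0333, 0, -0.0318, 0.0286, 0.0796, -1], [-0.6533, 0.09, 0.105, -0.0688, 0.0587, 0.1598, -1], [-0.6533, 0.09, 0.105, -0.0688, 0.0587, 0.1598, -1], [-0.6533, 0.09, 0.105, -0.0688, 0.0587, 0.1598, -1], [-0.6533, 0.09, 0.105, -0.0688, 0.0587, 0.1598, -1], [-0.6533, 0.09, 0.105, -0.0688, 0.0587, 0.1598, -1], [-0.6533, 0.09, 0.105, -0.0688, 0.0587, 0.1598, -1], [-0.6533, 0.09, 0.105, -0.0688, 0.0587, 0.1598, -1], [-0.6533, 0.09, 0.105, -0.0688, 0.0587, 0.1598, -1], [-0.6533, 0.09, 0.105, -0.0688, 0.0587, 0.1598, -1], [-0.6533, 0.09, 0.105, -0.0688, 0.0587, 0.1598, -1], [-0.6533, 0.09, 0.105, -0.0688, 0.0587, 0.1598, -1]]
  ]
}}

```text
time_s: 2.5
ee_pos: [0.373, -0.2211, 0.1802]
eef_rot: [3.14, -0.612, 0.219]
force: [-1.0, 0.1, -0.5]
grip_width: 0.0941
grip_force: 0.0
```

```bash
python3 - <<'E'
from h import *
print(ctrl.get_obs()['qpos'])
P,Rt=toolpose((.4335,-.2096,.003),.212,.611)
step(P,Rt,'grasp')
im,d=grab('scene'); cv2.imwrite('pics/pre.png',cv2.resize(im[90:290,280:480],None,fx=3,fy=3))
E
```

```text
[-1.0058 -0.1537  2.1388  0.6779  1.0364  0.027 ]
grasp mm [ -2.5203   1.7406 129.8156] rv [-0.0023 -0.0008  0.0054]
```

View pics/pre.png

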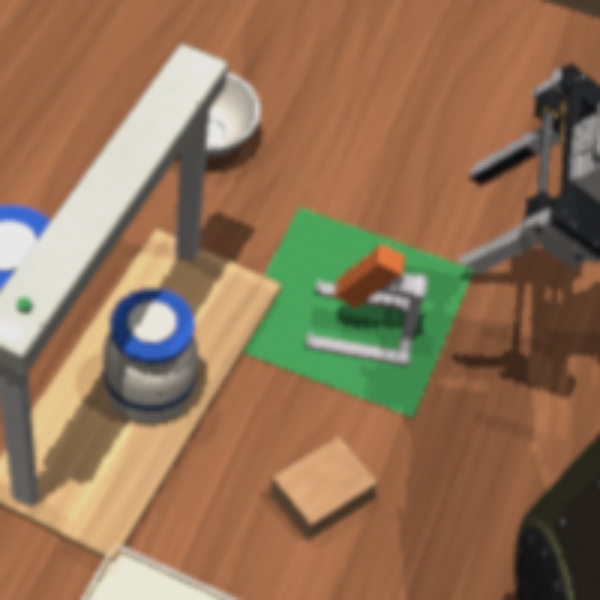

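The picture shows open fingers straddling the line to the orange handle (370,275), with the puller undisturbed and the path free. I approach and grip.

In the tool's units: 130 mm / 600 = 0.2167, 115 mm / 600 = 0.1917, 0.005 rad / 6.2832 = 0.0008.

{"fn": "arm_command", "kwargs": {
  "plan": [
    [[-0.0042, 0.0028, 0.0667, 0, 0, 0.0008, -1], [-0.0042, 0.0028, 0.1167, 0, 0, 0.0008, -1], [-0.0042, 0.0028, 0.1583, 0, 0, 0.0008, -1], [-0.0042, 0.0028, 0.1917, 0, 0, 0.0008, -1], [-0.0042, 0.0028, 0.2167, 0, 0, 0.0008, -1], [-0.0042, 0.0028, 0.2167, 0, 0, 0.0008, -1], [-0.0042, 0.0028, 0.2167, 0, 0, 0.0008, 0], [-0.0042, 0.0028, 0.2167, 0, 0, 0.0008, 0.2], [-0.0042, 0.0028, 0.2167, 0, 0, 0.0008, 0.4], [-0.0042, 0.0028, 0.2167, 0, 0, 0.0008, 0.6], [-0.0042, 0.0028, 0.2167, 0, 0, 0.0008, 1], [-0.0042, 0.0028, 0.2167, 0, 0, 0.0008, 1]]
  ],
  "squeeze": 40
}}

```text
time_s: 3.75
ee_pos: [0.4435, -0.2086, 0.0718]
eef_rot: [-3.138, -0.612, 0.208]
force: [0.3, 0.1, 0.0]
grip_width: 0.0494
grip_force: 0.0
```

```bash
cat >> h.py <<'E'
def fork():
    """steel pixels of fork in both views, returned as world clouds near the TCP"""
E
python3 - <<'E'
from h import *
o=ctrl.get_obs(); print(o['grip_width'],o['grip_force'],o['ee_pos'],o['eef_rot'],o['force'])
P,Rt=toolpose((.4335,-.2096,.003),.212,.611); step(P,Rt,'err')
step(P+[0,0,.15],Rt,'lift')
E
```

```text
0.049350406048886894 0.0 [ 0.4435 -0.2086  0.0718] [-3.1379 -0.6117  0.2078] [0.2555 0.1433 0.0057]
err mm [ 1.0984 -1.1551 -0.0518] rv [-0.0013 -0.0007 -0.0034]
lift mm [  87.2423   -1.6035 -122.8485] rv [-0.0013 -0.0007 -0.0034]
```

{"fn": "arm_command", "kwargs": {
  "plan": [
    [[0, 0, 0, 0, 0, 0, 1], [0, 0, 0, 0, 0, 0, 1], [0, 0, 0, 0, 0, 0, 1], [0, 0, 0, 0, 0, 0, 1], [0, 0, 0, 0, 0, 0, 1], [0, 0, 0, 0, 0, 0, 1], [0, 0, 0, 0, 0, 0, 1], [0, 0, 0, 0, 0, 0, 1]]
  ]
}}

```text
time_s: 4.55
ee_pos: [0.4435, -0.2085, 0.0715]
eef_rot: [-3.138, -0.611, 0.208]
force: [0.0, -0.2, -2.3]
grip_width: 0.0237
grip_force: 40.0
```

```bash
python3 - <<'E'
from h import *
P,Rt=toolpose((.4335,-.2096,.003),.212,.611); step(P,Rt,'err')
np.savez('prelift.npz',**{n+k:v for n in('top','scene') for k,v in zip(('im','d'),grab(n))})
E
```

```text
err mm [ 1.2702 -0.9897 -0.2712] rv [-0.0016 -0.0004 -0.0035]
```

Gripped at 23.7 mm. I lift straight up by 130 mm.

{"fn": "arm_command", "kwargs": {
  "plan": [
    [[0.01, 0, -0.0133, 0, 0, 0, 1], [0.0283, 0, -0.0417, 0, 0, 0, 1], [0.0567, 0, -0.0817, 0, 0, 0, 1], [0.0867, 0, -0.1233, 0, 0, 0, 1], [0.11, 0, -0.1567, 0, 0, 0, 1], [0.125, 0, -0.1783, 0, 0, 0, 1], [0.125, 0, -0.1783, 0, 0, 0, 1], [0.125, 0, -0.1783, 0, 0, 0, 1]]
  ]
}}

```text
time_s: 5.45
ee_pos: [0.4434, -0.2087, 0.2015]
eef_rot: [-3.137, -0.611, 0.208]
force: [0.2, -0.1, -3.0]
grip_width: 0.0235
grip_force: 40.0
```

```bash
python3 - <<'E'
from h import *
o=ctrl.get_obs(); print(o['ee_pos'],o['eef_rot'],o['force'],o['grip_width'])
# fork points now, in the tool frame, from both views
Rt=R.from_euler('xyz',o['eef_rot']).as_matrix(); Rp=Rt@np.array([[np.cos(.611),0,np.sin(.611)],[0,-1,0],[np.sin(.611),0,-np.cos(.611)]]).T
p0=o['ee_pos']-.019*Rt[:,2]-Rp@[0,0,.085]; print('nominal origin',p0,'tilt',Rp[:,2])
for n in('top','scene'):
    im,d=grab(n); cv2.imwrite(f'pics/lift_{n}.png',cv2.resize(im[80:300,280:500] if n=='scene' else im[140:360,300:520],None,fx=2.7,fy=2.7))
    W=cloud(n,d); L=(W-p0)@Rp; H=cv2.cvtColor(im,cv2.COLOR_BGR2HSV)
    m=(L[...,2]>-.006)&(L[...,2]<.016)&(abs(L[...,0])<.075)&(abs(L[...,1])<.06)
    Q=L[m]; print(n,len(Q),'z',np.percentile(Q[:,2],[10,50,90]),'x',np.percentile(Q[:,0],[0,2,98,100]),'y',np.percentile(Q[:,1],[0,2,98,100]))
    A=np.c_[Q[:,:2],np.ones(len(Q))]; print(' plane',np.linalg.lstsq(A,Q[:,2],rcond=None)[0])
    print(' rect',cv2.minAreaRect(Q[:,:2].astype('f4')))
    for s in(-1,1):
        T=Q[(s*Q[:,1]>.02)&(Q[:,0]>-.03)]; print('  tine',s,len(T),'y',np.median(T[:,1]) if len(T) else 0,'tip',T[:,0].max() if len(T) else 0, np.polyfit(T[:,0],T[:,1],1))
E
```

```text
[ 0.4434 -0.2087  0.2015] [-3.1373 -0.6113  0.2077] [ 0.153  -0.1085 -2.9523] 0.023532818801699516
nominal origin [ 0.4327 -0.2108  0.1321] tilt [ 0.0005 -0.0035  1.    ]
top 354 z [0.0046 0.0074 0.0105] x [-0.0541 -0.0533  0.0464  0.0481] y [-0.0407 -0.0395  0.0411  0.0414]
 plane [-0.001  -0.0033  0.0075]
 rect ((-0.0029567107558250427, 0.00045330822467803955), (0.10289513319730759, 0.08137918263673782), 0.5352787971496582)
  tine -1 91 y -0.03406370937452964 tip 0.047869370875095345 [ 0.0861 -0.0359]
  tine 1 157 y 0.035326548010942364 tip 0.048135942806361354 [0.0077 0.0353]
scene 302 z [0.0007 0.0048 0.0092] x [-0.0532 -0.0518  0.0489  0.0507] y [-0.0403 -0.0384  0.0436  0.0466]
 plane [-0.0083  0.0049  0.0048]
 rect ((-0.0009583383798599243, 0.0032439231872558594), (0.10379771888256073, 0.0855785459280014), 1.6715673208236694)
  tine -1 78 y -0.029740799919886048 tip 0.050667192758594735 [ 0.0043 -0.0305]
  tine 1 131 y 0.037582396883147504 tip 0.05007256938342025 [-0.0047  0.0369]
```

View pics/lift_scene.png

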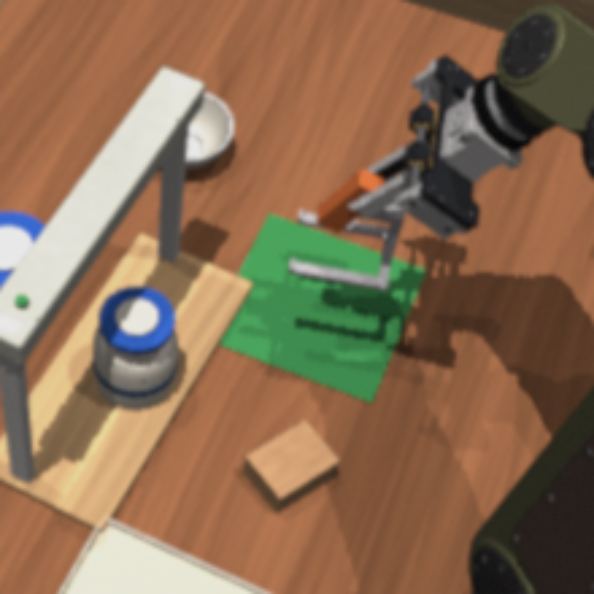

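The puller hangs level, and its nominal frame matches both views to about 1–2 mm. The picture shows the fork at (340,275), clear of everything. Next is the pre-insert pose in front of the jar.

```bash
cat >> h.py <<'E'
lid=np.array([.5935,-.043]); SY=-.077; LN=.611
def at(dx,z,yaw=SY,c=lid):
    return toolpose((c[0]+dx*np.cos(yaw),c[1]+dx*np.sin(yaw),z),yaw,LN)
E
python3 - <<'E'
from h import *
step(*at(-.115,.115),'hi'); step(*at(-.115,.101),'pre')
E
```

```text
hi mm [  56.9664 -160.0166   60.9592] rv [-0.1686  0.0012  0.2325]
pre mm [  48.9403 -159.9496   72.4299] rv [-0.1686  0.0012  0.2325]
```

In the tool's units: -160 mm / 600 = -0.2667, -155 mm / 600 = -0.2583, 0.2325 rad / 6.2832 = 0.037.

{"fn": "arm_command", "kwargs": {
  "plan": [
    [[0.0117, -0.0333, 0.015, -0.0033, 0, 0.0046, 1], [0.03, -0.0833, 0.0367, -0.0084, 0, 0.0116, 1], [0.05, -0.1417, 0.0633, -0.0143, 0, 0.0197, 1], [0.0683, -0.1917, 0.0867, -0.0191, 0.0002, 0.0266, 1], [0.0783, -0.2333, 0.1067, -0.0234, 0.0002, 0.0323, 1], [0.0817, -0.2583, 0.1167, -0.0259, 0.0002, 0.0358, 1], [0.0817, -0.2667, 0.12, -0.0269, 0.0002, 0.037, 1], [0.0817, -0.2667, 0.12, -0.0269, 0.0002, 0.037, 1], [0.0817, -0.2667, 0.12, -0.0269, 0.0002, 0.037, 1], [0.0817, -0.2667, 0.12, -0.0269, 0.0002, 0.037, 1]]
  ]
}}

```text
time_s: 6.55
ee_pos: [0.4898, -0.036, 0.1717]
eef_rot: [3.14, -0.612, -0.077]
force: [-0.2, -0.3, -2.8]
grip_width: 0.0239
grip_force: 40.0
```

```bash
cat >> h.py <<'E'
def frame():
    o=ctrl.get_obs(); Rt=R.from_euler('xyz',o['eef_rot']).as_matrix(); c,s=np.cos(LN),np.sin(LN)
    Rp=Rt@np.array([[c,0,s],[0,-1,0],[s,0,-c]]).T
    return o['ee_pos']-.019*Rt[:,2]-Rp@[0,0,.085],Rp
E
python3 - <<'E'
from h import *
p0,Rp=frame(); print('origin',p0,'tilt',Rp[:,2],'yaw',np.arctan2(Rp[1,0],Rp[0,0]),ctrl.get_obs()['force'])
for n in('top','scene'):
    im,d=grab(n); cv2.imwrite(f'pics/ins_{n}.png',cv2.resize(im[120:290,250:450],None,fx=3.5,fy=3.5))
    W=cloud(n,d); L=(W-p0)@Rp; H=cv2.cvtColor(im,cv2.COLOR_BGR2HSV)
    m=(L[...,2]>-.006)&(L[...,2]<.016)&(abs(L[...,0])<.06)&(abs(L[...,1])<.06)
    Q=L[m]; r=cv2.minAreaRect(Q[:,:2].astype('f4')); print(n,len(Q),'z',np.percentile(Q[:,2],[10,50,90]),r,'tipx',[Q[s*Q[:,1]>.02][:,0].max() for s in(-1,1)])
    b=(cv2.inRange(H,(100,90,30),(130,255,255))>0)&(abs(W[...,2]-.131)<.007)&(np.hypot(W[...,0]-lid[0],W[...,1]-lid[1])<.05)
    v,u=np.nonzero(b); X=plane(n,np.c_[u,v],.132)-[0,0,0]; c,rad=cv2.minEnclosingCircle(((X-p0)@Rp)[:,:2].astype('f4')); print('  lid in puller',c,rad)
step(*at(0,.101),'in')
E
```

```text
origin [ 0.479  -0.0352  0.1023] tilt [-0.0007  0.0016  1.    ] yaw -0.07791570048987966 [-0.1551 -0.3273 -2.758 ]
top 294 z [0.0047 0.0076 0.0106] ((0.00017890334129333496, 0.0008792951703071594), (0.09459828585386276, 0.07992877811193466), 0.18397483229637146) tipx [np.float64(0.04714075959399189), np.float64(0.04736460365080587)]
  lid in puller (0.11524148285388947, 0.0009475881815887988) 0.03942854702472687
scene 240 z [0.0015 0.0059 0.01  ] ((-0.001628424972295761, 0.004280213266611099), (0.07827328890562057, 0.10471753031015396), 89.75711059570312) tipx [np.float64(0.05047406304198297), np.float64(0.050845211749890575)]
  lid in puller (0.11467539519071579, 0.004864362999796867) 0.04037119820713997
in mm [93.0767 -1.1994 67.1521] rv [ 0.0021 -0.0012 -0.0002]
```

View pics/ins_scene.png

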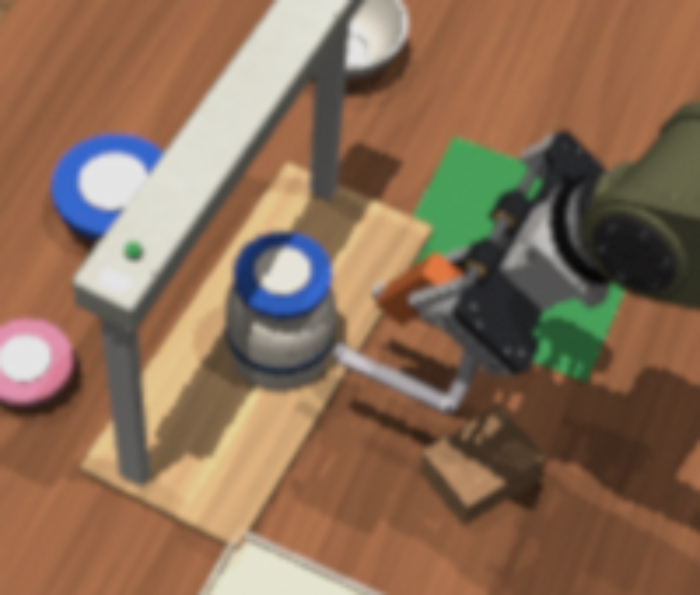

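Fork and lid line up laterally within 0.6 mm in both views. The lid axis is 114–115 mm ahead, and the picture shows the tine tip just short of the jar at (340,355). I slide straight in.

In the tool's units: 93.8 mm / 600 = 0.1563, 65.7 mm / 600 = 0.1095.

{"fn": "arm_command", "kwargs": {
  "plan": [
    [[0.0117, 0, 0.0083, 0, 0, 0, 1], [0.0317, 0, 0.0217, 0, 0, 0, 1], [0.0533, 0, 0.0375, 0, 0, 0, 1], [0.075, 0, 0.0525, 0, 0, 0, 1], [0.0967, 0, 0.0675, 0, 0, 0, 1], [0.1167, 0, 0.0817, 0, 0, 0, 1], [0.1333, 0, 0.0933, 0, 0, 0, 1], [0.145, 0, 0.1017, 0, 0, 0, 1], [0.1533, 0, 0.1075, 0, 0, 0, 1], [0.1563, 0, 0.1095, 0, 0, 0, 1], [0.1563, 0, 0.1095, 0, 0, 0, 1], [0.1563, 0, 0.1095, 0, 0, 0, 1]]
  ]
}}

```text
time_s: 7.85
ee_pos: [0.6038, -0.0442, 0.1721]
eef_rot: [3.14, -0.612, -0.076]
force: [0.3, 0.4, -2.7]
grip_width: 0.0237
grip_force: 40.0
```

```bash
python3 - <<'E'
from h import *
p0,Rp=frame(); print('origin',p0,'tilt',Rp[:,2],'yaw',np.arctan2(Rp[1,0],Rp[0,0]),ctrl.get_obs()['force'])
for n in('top','scene'):
    im,d=grab(n); 
    if n=='scene': cv2.imwrite(f'pics/ins2.png',cv2.resize(im[120:290,250:450],None,fx=3.5,fy=3.5))
    W=cloud(n,d); H=cv2.cvtColor(im,cv2.COLOR_BGR2HSV)
    b=(cv2.inRange(H,(100,90,30),(130,255,255))>0)&(abs(W[...,2]-.131)<.007)&(np.hypot(W[...,0]-lid[0],W[...,1]-lid[1])<.05)
    v,u=np.nonzero(b); X=plane(n,np.c_[u,v],.132); c,rad=cv2.minEnclosingCircle(((X-p0)@Rp)[:,:2].astype('f4')); print(n,'  lid in puller',c,rad,len(X))
E
```

```text
origin [ 0.593  -0.0434  0.1027] tilt [-0.0012  0.0017  1.    ] yaw -0.07725815672555085 [ 0.2829  0.3891 -2.7439]
top   lid in puller (0.0019426965154707432, 0.00023926421999931335) 0.039212409406900406 220
scene   lid in puller (0.0005386341363191605, 0.0071685779839754105) 0.038430582731962204 188
```

View pics/ins2.png

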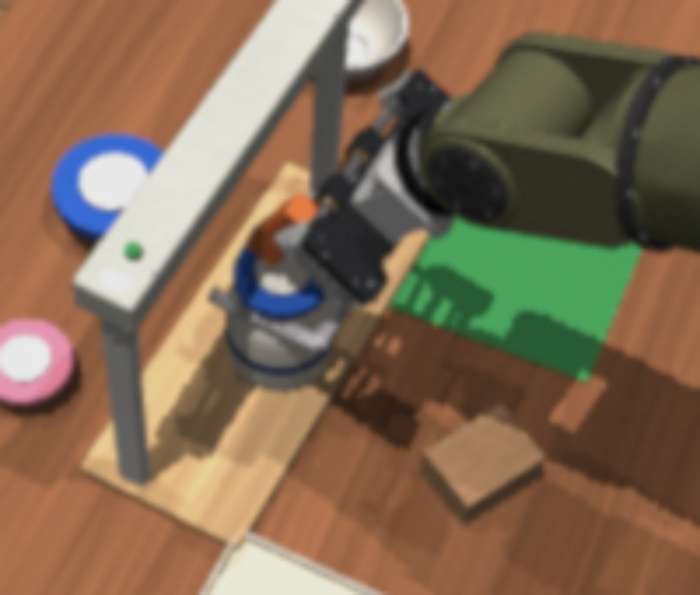

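The fork is under the rim, with the lip visible beyond the lid at (220,300) and no contact force. I pull straight up 48 mm, slowly.

In the tool's units: -39.3 mm / 600 = -0.0655, -36 mm / 600 = -0.06.

{"fn": "arm_command", "kwargs": {
  "plan": [
    [[0.0038, 0, -0.0055, 0, 0, 0, 1], [0.0077, 0, -0.011, 0, 0, 0, 1], [0.0115, 0, -0.0163, 0, 0, 0, 1], [0.0153, 0, -0.0218, 0, 0, 0, 1], [0.0192, 0, -0.0273, 0, 0, 0, 1], [0.023, 0, -0.0328, 0, 0, 0, 1], [0.0268, 0, -0.0382, 0, 0, 0, 1], [0.0307, 0, -0.0437, 0, 0, 0, 1], [0.0345, 0, -0.0492, 0, 0, 0, 1], [0.0383, 0, -0.0547, 0, 0, 0, 1], [0.0422, 0, -0.06, 0, 0, 0, 1], [0.0458, 0, -0.0655, 0, 0, 0, 1]]
  ]
}}

```text
time_s: 9.15
ee_pos: [0.604, -0.0441, 0.2205]
eef_rot: [3.14, -0.612, -0.076]
force: [0.4, -0.2, -2.6]
grip_width: 0.0235
grip_force: 40.0
```

```bash
python3 - <<'E'
from h import *
p0,Rp=frame(); o=ctrl.get_obs(); print('origin',p0,'tilt',Rp[:,2],o['force'],o['moment'],o['qpos'])
for n in('top','scene'):
    im,d=grab(n); 
    W=cloud(n,d); H=cv2.cvtColor(im,cv2.COLOR_BGR2HSV)
    b=(cv2.inRange(H,(100,90,30),(130,255,255))>0)&(np.hypot(W[...,0]-lid[0],W[...,1]-lid[1])<.06)&(W[...,2]>.11)
    print(n,'lid blue z pct',b.sum(),np.percentile(W[b][:,2],[5,50,95]))
E
```

```text
origin [ 0.5933 -0.0434  0.151 ] tilt [-0.0013  0.0017  1.    ] [ 0.395  -0.1963 -2.5698] [0.0883 0.6952 0.0386] [-0.1545  0.0536  1.8425  0.0725  0.6356  1.4483]
top lid blue z pct 211 [0.1648 0.1681 0.2765]
scene lid blue z pct 231 [0.1635 0.1677 0.1725]
```

The lid top is at 0.168, as expected for a lid riding on the fork, and the plug is 12 mm clear of the neck. I back out gently.

In the tool's units: -98 mm / 600 = -0.1633, -96 mm / 600 = -0.16.

{"fn": "arm_command", "kwargs": {
  "plan": [
    [[-0.0033, 0, -0.0023, 0, 0, 0, 1], [-0.01, 0, -0.007, 0, 0, 0, 1], [-0.0217, 0, -0.015, 0, 0, 0, 1], [-0.0383, 0, -0.0267, 0, 0, 0, 1], [-0.0583, 0, -0.0408, 0, 0, 0, 1], [-0.08, 0, -0.0558, 0, 0, 0, 1], [-0.1017, 0, -0.0708, 0, 0, 0, 1], [-0.1217, 0, -0.085, 0, 0, 0, 1], [-0.1383, 0, -0.0967, 0, 0, 0, 1], [-0.1517, 0, -0.1058, 0, 0, 0, 1], [-0.16, 0, -0.1117, 0, 0, 0, 1], [-0.1633, 0, -0.115, 0, 0, 0, 1]]
  ]
}}

```text
time_s: 10.45
ee_pos: [0.484, -0.0348, 0.2204]
eef_rot: [3.14, -0.613, -0.076]
force: [-0.1, -0.7, -2.8]
grip_width: 0.024
grip_force: 40.0
```

```bash
cat >> h.py <<'E'
TR=np.array([.462,.246])
def lidpos(save=None,show=False):
    p0,Rp=frame(); o=ctrl.get_obs(); print('origin',p0,'tilt',Rp[:,2],'yaw',np.arctan2(Rp[1,0],Rp[0,0]),'F',o['force'],'gw',o['grip_width'])
    for n in('top','scene'):
        im,d=grab(n)
        if save: cv2.imwrite(f'pics/{save}_{n}.png',im)
        W=cloud(n,d); H=cv2.cvtColor(im,cv2.COLOR_BGR2HSV); q=(W-p0)@Rp
        b=(cv2.inRange(H,(100,90,30),(130,255,255))>0)&(abs(q[...,0])<.1)&(abs(q[...,1])<.06)&(abs(q[...,2]-.018)<.02)
        Q=q[b]
        if len(Q)<20: print(n,'none',len(Q)); continue
        v,u=np.nonzero(b); c,rad=cv2.minEnclosingCircle(Q[:,:2].astype('f4'))
        print(n,len(Q),'top z',np.percentile(Q[:,2],[5,50,95]),'circ',c,rad)
E
python3 - <<'E'
from h import *
lidpos('out')
print(ctrl.get_obs()['qpos'])
im=cv2.imread('pics/out_scene.png'); cv2.imwrite('pics/outc.png',cv2.resize(im[120:290,280:480],None,fx=3,fy=3))
# mid and tray targets
c0,yaw=TR,.45
step(*toolpose((.44,.10,.16),.2,LN),'mid')
E
```

```text
origin [ 0.4732 -0.0341  0.1509] tilt [-0.0016  0.0018  1.    ] yaw -0.07740746338381588 F [-0.0655 -0.7441 -2.8297] gw 0.02397316904143529
top 285 top z [0.0136 0.0173 0.0207] circ (0.00035389387630857527, -0.002334293909370899) 0.039752181619405746
scene 263 top z [0.012  0.0161 0.0201] circ (0.000995699199847877, 0.0035673798993229866) 0.03813166916370392
[-0.184  -0.2452  2.1123  0.097   0.6665  1.4062]
mid mm [ -30.8993 -134.0134  -32.9928] rv [ 0.1607 -0.0016 -0.2261]
```

View pics/outc.png

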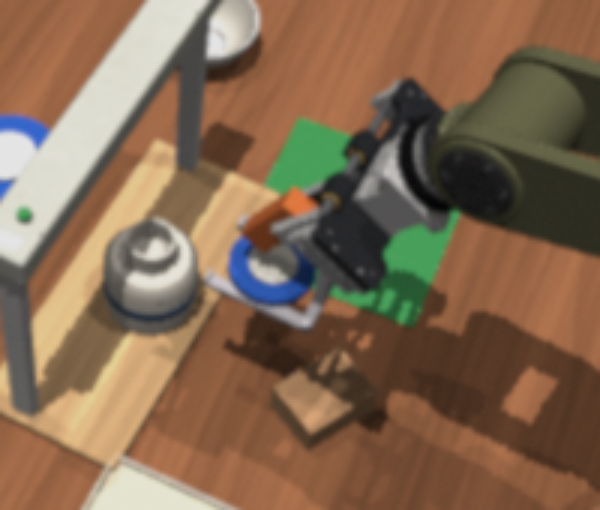

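The lid rides level and centred on the fork; the picture shows it at (270,265) with the jar empty. I carry it to a hover over the tray in two legs.

```bash
cat >> h.py <<'E'
PL=np.array([.495,.26]); PY=.45
E
python3 - <<'E'
from h import *
step(*toolpose((.483,.10,.13),.17,LN),'mid')
E
```

```text
mid mm [ -13.012  -137.0712   16.2512] rv [ 0.1434 -0.0016 -0.2015]
```

In the tool's units: -137 mm / 600 = -0.2283, -136 mm / 600 = -0.2267, -0.201 rad / 6.2832 = -0.032.

{"fn": "arm_command", "kwargs": {
  "plan": [
    [[-0.0005, -0.005, 0.0007, 0.0005, 0, -0.0006, 1], [-0.0017, -0.0167, 0.002, 0.0016, 0, -0.0024, 1], [-0.0033, -0.0367, 0.0043, 0.0037, 0, -0.0051, 1], [-0.0067, -0.0633, 0.0075, 0.0064, 0, -0.0089, 1], [-0.0092, -0.0933, 0.011, 0.0094, -0.0002, -0.0131, 1], [-0.0117, -0.125, 0.015, 0.0124, -0.0002, -0.0175, 1], [-0.015, -0.155, 0.0183, 0.0154, -0.0002, -0.0218, 1], [-0.0175, -0.1817, 0.0217, 0.0181, -0.0002, -0.0255, 1], [-0.0195, -0.2033, 0.0242, 0.0204, -0.0002, -0.0285, 1], [-0.0208, -0.2183, 0.0258, 0.0218, -0.0002, -0.0307, 1], [-0.0217, -0.2267, 0.0267, 0.0226, -0.0002, -0.0318, 1], [-0.0217, -0.2283, 0.0267, 0.0228, -0.0002, -0.032, 1]]
  ]
}}

```text
time_s: 11.75
ee_pos: [0.4937, 0.1022, 0.1993]
eef_rot: [-3.141, -0.61, 0.17]
force: [0.2, 0.7, -3.1]
grip_width: 0.024
grip_force: 40.0
```

```bash
python3 - <<'E'
from h import *
lidpos(); step(*toolpose((*PL,.06),PY,LN),'hover')
E
```

```text
origin [0.4829 0.1003 0.1299] tilt [ 0.0005 -0.      1.    ] yaw 0.1699734346780562 F [ 0.241   0.7484 -3.0637] gw 0.023965700774124462
top 280 top z [0.0137 0.0172 0.0202] circ (0.0019900742918252945, -0.00208459235727787) 0.04052455723285675
scene 281 top z [0.0118 0.0158 0.0202] circ (0.0032132137566804886, 0.005239632446318865) 0.038824740797281265
hover mm [  -8.7074 -158.8605   79.406 ] rv [ 0.1611  0.0003 -0.2301]
```

In the tool's units: -159 mm / 600 = -0.265, -158 mm / 600 = -0.2633, -0.23 rad / 6.2832 = -0.0366.

{"fn": "arm_command", "kwargs": {
  "plan": [
    [[-0.0003, -0.0067, 0.0033, 0.0006, 0, -0.001, 1], [-0.0013, -0.0233, 0.0117, 0.0022, 0, -0.0032, 1], [-0.0027, -0.0483, 0.0242, 0.0046, 0, -0.0067, 1], [-0.0043, -0.08, 0.04, 0.0078, 0, -0.0111, 1], [-0.0063, -0.115, 0.0575, 0.0111, 0, -0.0159, 1], [-0.0083, -0.1517, 0.0758, 0.0146, 0, -0.021, 1], [-0.0102, -0.1867, 0.0933, 0.0181, 0, -0.0258, 1], [-0.0118, -0.2167, 0.1083, 0.021, 0, -0.0299, 1], [-0.0132, -0.24, 0.12, 0.0232, 0, -0.0333, 1], [-0.014, -0.255, 0.1275, 0.0247, 0, -0.0353, 1], [-0.0145, -0.2633, 0.1317, 0.0255, 0, -0.0364, 1], [-0.0145, -0.265, 0.1323, 0.0256, 0, -0.0366, 1]]
  ]
}}

```text
time_s: 13.05
ee_pos: [0.5047, 0.2652, 0.1292]
eef_rot: [-3.141, -0.61, 0.45]
force: [-0.1, -0.5, -4.2]
grip_width: 0.0238
grip_force: 40.0
```

```bash
python3 - <<'E'
from h import *
lidpos('hov')
n='scene'; im,d=grab(n); W=cloud(n,d); b=(np.hypot(W[...,0]-.43,W[...,1]-.31)<.03); print('tray floor z',np.median(W[b][:,2]))
n='top'; im,d=grab(n); W=cloud(n,d); b=(np.hypot(W[...,0]-.43,W[...,1]-.31)<.03); print('tray floor z',np.median(W[b][:,2]))
step(*toolpose((*PL,.026),PY,LN),'z26');step(*toolpose((*PL,.0155),PY,LN),'z15.5')
E
```

```text
origin [0.4948 0.2604 0.0598] tilt [0.0006 0.0002 1.    ] yaw 0.45043098201600407 F [-0.1376 -0.5111 -4.1584] gw 0.02383066253184417
top 192 top z [0.0131 0.0169 0.0206] circ (-0.0004826498043257743, -0.0007513609598390758) 0.040461283177137375
scene 289 top z [0.0119 0.0162 0.0203] circ (0.002240164903923869, 0.0017300177132710814) 0.03857624903321266
tray floor z 0.005968450421422572
tray floor z 0.2745035133132445
z26 mm [-19.7307  -0.0711  28.1224] rv [ 0.0003 -0.0003 -0.0004]
z15.5 mm [-25.7567  -0.0708  36.7211] rv [ 0.0003 -0.0003 -0.0004]
```

In the tool's units: 36.7 mm / 600 = 0.0612, 35.2 mm / 600 = 0.0587.

{"fn": "arm_command", "kwargs": {
  "plan": [
    [[-0.005, 0, 0.007, 0, 0, 0, 1], [-0.0117, 0, 0.0167, 0, 0, 0, 1], [-0.02, 0, 0.0283, 0, 0, 0, 1], [-0.0267, 0, 0.0383, 0, 0, 0, 1], [-0.0308, 0, 0.044, 0, 0, 0, 1], [-0.0328, 0, 0.0468, 0, 0, 0, 1], [-0.0345, 0, 0.0492, 0, 0, 0, 1], [-0.0362, 0, 0.0517, 0, 0, 0, 1], [-0.0378, 0, 0.054, 0, 0, 0, 1], [-0.0395, 0, 0.0563, 0, 0, 0, 1], [-0.0412, 0, 0.0587, 0, 0, 0, 1], [-0.0428, 0, 0.0612, 0, 0, 0, 1]]
  ]
}}

```text
time_s: 14.45
ee_pos: [0.5048, 0.2651, 0.0846]
eef_rot: [-3.141, -0.611, 0.45]
force: [-0.2, -0.5, -1.9]
grip_width: 0.0241
grip_force: 40.0
```

```bash
python3 - <<'E'
from h import *
lidpos('down')
im=cv2.imread('pics/down_scene.png'); cv2.imwrite('pics/downc.png',cv2.resize(im[230:390,240:440],None,fx=3.5,fy=3.5))
E
```

```text
origin [0.4949 0.2603 0.0152] tilt [ 0.0001 -0.0001  1.    ] yaw 0.4501038950327573 F [-0.1642 -0.4813 -1.8802] gw 0.02413207812872786
top 193 top z [0.0188 0.0231 0.0267] circ (0.0009932159446179867, -0.0016525703249499202) 0.04015769436955452
scene 265 top z [0.0181 0.0222 0.0255] circ (0.0038745547644793987, 0.00145607884041965) 0.03974941372871399
```

View pics/downc.png

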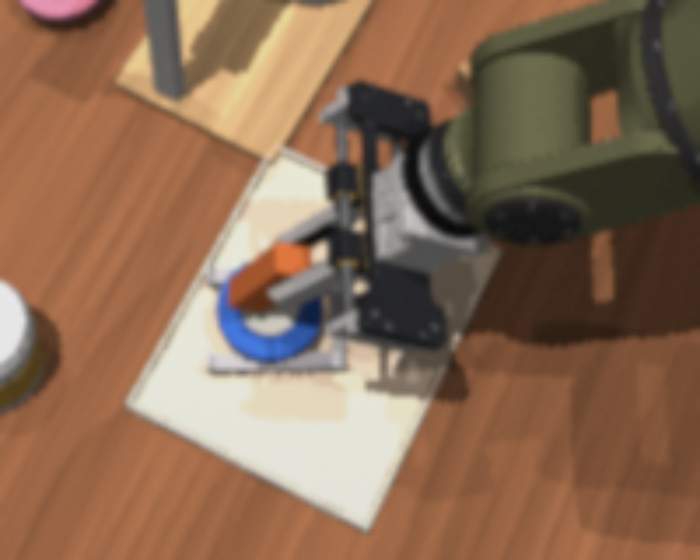

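The lid sits on its plug, 6 mm above the fork bed. The picture shows it at (268,315) well inside the tray. I draw the fork straight back.

In the tool's units: -86 mm / 600 = -0.1433, -80 mm / 600 = -0.1333.

{"fn": "arm_command", "kwargs": {
  "plan": [
    [[-0.0033, 0, -0.0023, 0, 0, 0, 1], [-0.0117, 0, -0.0082, 0, 0, 0, 1], [-0.0233, 0, -0.0163, 0, 0, 0, 1], [-0.0383, 0, -0.0268, 0, 0, 0, 1], [-0.055, 0, -0.0385, 0, 0, 0, 1], [-0.0717, 0, -0.0502, 0, 0, 0, 1], [-0.0883, 0, -0.0618, 0, 0, 0, 1], [-0.105, 0, -0.0735, 0, 0, 0, 1], [-0.12, 0, -0.084, 0, 0, 0, 1], [-0.1333, 0, -0.0933, 0, 0, 0, 1], [-0.1433, 0, -0.1003, 0, 0, 0, 1], [-0.1433, 0, -0.1003, 0, 0, 0, 1]]
  ]
}}

```text
time_s: 15.75
ee_pos: [0.4096, 0.2191, 0.0847]
eef_rot: [-3.142, -0.611, 0.45]
force: [0.0, -0.1, -1.9]
grip_width: 0.0237
grip_force: 40.0
```

```bash
cat >> h.py <<'E'
def lidtray():
    for n in('top','scene'):
        im,d=grab(n); W=cloud(n,d); H=cv2.cvtColor(im,cv2.COLOR_BGR2HSV)
        b=(cv2.inRange(H,(100,90,30),(130,255,255))>0)&(np.hypot(W[...,0]-PL[0],W[...,1]-PL[1])<.07)
        Q=W[b]; print(n,'lid',len(Q),'z',np.percentile(Q[:,2],[5,50,95]),cv2.minEnclosingCircle(Q[:,:2].astype('f4')),'tilt',np.linalg.lstsq(np.c_[Q[:,:2]-PL,np.ones(len(Q))],Q[:,2],rcond=None)[0])
E
python3 - <<'E'
from h import *
p0,Rp=frame(); print(p0,ctrl.get_obs()['force'],ctrl.get_obs()['qpos']); lidtray()
step(*toolpose((p0[0],p0[1],.16),PY,LN),'up')
E
```

```text
[0.3998 0.2143 0.0152] [ 0.0221 -0.0996 -1.851 ] [ 0.3902 -0.0613  2.3243  0.1289  0.2708  1.3974]
top lid 428 z [0.0345 0.0382 0.042 ] ((0.4988522529602051, 0.2596146762371063), 0.042809776961803436) tilt [-0.0037  0.0039  0.0381]
scene lid 456 z [0.0328 0.0371 0.0416] ((0.4959191679954529, 0.255368709564209), 0.04533591493964195) tilt [0.0053 0.     0.0372]
up mm [  82.1973   -0.0704 -118.9287] rv [-0.     -0.0003  0.    ]
```

The lid stands free and level in the tray, its top at about 38–40 mm. I raise the puller and carry it back to the mat.

In the tool's units: -119 mm / 600 = -0.1983, -113 mm / 600 = -0.1883.

{"fn": "arm_command", "kwargs": {
  "plan": [
    [[0.0083, 0, -0.0117, 0, 0, 0, 1], [0.0233, 0, -0.0333, 0, 0, 0, 1], [0.0467, 0, -0.0667, 0, 0, 0, 1], [0.0717, 0, -0.1033, 0, 0, 0, 1], [0.0967, 0, -0.14, 0, 0, 0, 1], [0.1167, 0, -0.1683, 0, 0, 0, 1], [0.13, 0, -0.1883, 0, 0, 0, 1], [0.1367, 0, -0.1983, 0, 0, 0, 1], [0.1367, 0, -0.1983, 0, 0, 0, 1]]
  ]
}}

```text
time_s: 16.75
ee_pos: [0.4095, 0.2189, 0.2301]
eef_rot: [3.141, -0.612, 0.45]
force: [0.0, -0.2, -3.1]
grip_width: 0.0236
grip_force: 40.0
```

```bash
python3 - <<'E'
from h import *
step(*toolpose((.445,-.215,.12),.15,LN),'mat')
E
```

```text
mat mm [-143.199   409.3913  -50.8081] rv [-0.1721 -0.0012  0.2457]
```

In the tool's units: 409 mm / 600 = 0.6817, -143 mm / 600 = -0.2383, 0.246 rad / 6.2832 = 0.0392.

{"fn": "arm_command", "kwargs": {
  "plan": [
    [[-0.0067, 0.02, -0.0025, -0.0008, 0, 0.0011, 1], [-0.0217, 0.0617, -0.0077, -0.0025, 0, 0.0035, 1], [-0.045, 0.1283, -0.0158, -0.0051, 0, 0.0073, 1], [-0.0717, 0.205, -0.025, -0.0083, 0, 0.0118, 1], [-0.1, 0.2833, -0.035, -0.0113, 0, 0.0162, 1], [-0.1267, 0.3617, -0.045, -0.0145, 0, 0.0207, 1], [-0.155, 0.4417, -0.055, -0.0177, -0.0002, 0.0253, 1], [-0.1817, 0.52, -0.065, -0.0208, -0.0002, 0.0298, 1], [-0.2067, 0.59, -0.0733, -0.0237, -0.0002, 0.0339, 1], [-0.225, 0.6433, -0.08, -0.0258, -0.0002, 0.0369, 1], [-0.2383, 0.6817, -0.085, -0.0274, -0.0002, 0.0392, 1], [-0.2383, 0.6817, -0.085, -0.0274, -0.0002, 0.0392, 1]]
  ]
}}

```text
time_s: 17.95
ee_pos: [0.4549, -0.2154, 0.1872]
eef_rot: [-3.14, -0.608, 0.145]
force: [-0.3, 0.5, -2.3]
grip_width: 0.0234
grip_force: 40.0
```

```bash
python3 - <<'E'
from h import *
p0,Rp=frame(); print(p0,Rp[:,2])
step(*toolpose((.445,-.215,.004),.15,LN),'z4'); step(*toolpose((.445,-.215,.002),.15,LN),'z2')
E
```

```text
[ 0.4439 -0.2169  0.1178] [ 0.0036 -0.0011  1.    ]
z4 mm [-64.0379  -1.6672  94.0657] rv [ 0.0007  0.0033 -0.0039]
z2 mm [-65.1797  -1.6639  95.7077] rv [ 0.0007  0.0033 -0.0039]
```

In the tool's units: 95.5 mm / 600 = 0.1592, 94 mm / 600 = 0.1567, -0.004 rad / 6.2832 = -0.0006.

{"fn": "arm_command", "kwargs": {
  "plan": [
    [[-0.0117, 0, 0.0167, 0, 0.0003, -0.0003, 1], [-0.0333, -0.0017, 0.0483, 0, 0.0005, -0.0006, 1], [-0.0583, -0.0025, 0.085, 0, 0.0005, -0.0006, 1], [-0.08, -0.0028, 0.1183, 0, 0.0005, -0.0006, 1], [-0.0933, -0.0028, 0.1367, 0, 0.0005, -0.0006, 1], [-0.1, -0.0028, 0.1475, 0, 0.0005, -0.0006, 1], [-0.1042, -0.0028, 0.1533, 0, 0.0005, -0.0006, 1], [-0.1067, -0.0028, 0.1567, 0, 0.0005, -0.0006, 1], [-0.1083, -0.0028, 0.1592, 0, 0.0005, -0.0006, 1], [-0.1083, -0.0028, 0.1592, 0, 0.0005, -0.0006, 1], [-0.1083, -0.0028, 0.1592, 0, 0.0005, -0.0006, 1]]
  ]
}}

```text
time_s: 19.05
ee_pos: [0.4566, -0.2113, 0.0737]
eef_rot: [3.138, -0.613, 0.155]
force: [0.7, 0.4, -2.7]
grip_width: 0.0238
grip_force: 40.0
```

```bash
python3 - <<'E'
from h import *
p0,Rp=frame(); print(p0,Rp[:,2],ctrl.get_obs()['force'])
E
```

```text
[ 0.446  -0.2132  0.0043] [-0.0025  0.0023  1.    ] [ 0.7479  0.379  -2.6994]
```

{"fn": "arm_command", "kwargs": {
  "plan": [
    [[0, 0, 0, 0, 0, 0, 1], [0, 0, 0, 0, 0, 0, 1], [-0.001, 0, 0.0013, 0, 0, 0, 1], [-0.0017, 0, 0.0023, 0, 0, 0, 1], [-0.0023, 0, 0.0033, 0, 0, 0, 1], [-0.0023, 0, 0.0033, 0, 0, 0, 1], [-0.0023, 0, 0.0033, 0, 0, 0, 1]]
  ]
}}

```text
time_s: 19.75
ee_pos: [0.4568, -0.2114, 0.0714]
eef_rot: [3.138, -0.613, 0.155]
force: [-2.0, -0.1, 6.1]
grip_width: 0.0238
grip_force: 40.0
```

```bash
python3 - <<'E'
from h import *
p0,Rp=frame(); print(p0,Rp[:,2],ctrl.get_obs()['force'])
E
```

```text
[ 0.4462 -0.2132  0.0019] [-0.0028  0.0022  1.    ] [-1.9837 -0.1009  6.1476]
```

On the mat with a light push. I open, then retreat along the tool axis.

In the tool's units: -0.6 mm / 600 = -0.001, 0.5 mm / 600 = 0.0008.

{"fn": "arm_command", "kwargs": {
  "plan": [
    [[0.0008, 0, -0.001, 0, 0, 0, 1], [0.0008, 0, -0.001, 0, 0, 0, 0.3], [0.0008, 0, -0.001, 0, 0, 0, 0], [0.0008, 0, -0.001, 0, 0, 0, -0.5], [0.0008, 0, -0.001, 0, 0, 0, -1], [0.0008, 0, -0.001, 0, 0, 0, -1], [0.0008, 0, -0.001, 0, 0, 0, -1], [0.0008, 0, -0.001, 0, 0, 0, -1], [0.0008, 0, -0.001, 0, 0, 0, -1], [0.0008, 0, -0.001, 0, 0, 0, -1], [0.0008, 0, -0.001, 0, 0, 0, -1], [0.0008, 0, -0.001, 0, 0, 0, -1]]
  ]
}}

```text
time_s: 20.95
ee_pos: [0.4565, -0.2112, 0.0717]
eef_rot: [3.139, -0.613, 0.155]
force: [0.0, -0.4, -0.5]
grip_width: 0.094
grip_force: 0.0
```

In the tool's units: -130 mm / 600 = -0.2167, -115 mm / 600 = -0.1917.

{"fn": "arm_command", "kwargs": {
  "plan": [
    [[0, 0, -0.0083, 0, 0, 0, -1], [0, 0, -0.0333, 0, 0, 0, -1], [0, 0, -0.0667, 0, 0, 0, -1], [0, 0, -0.1083, 0, 0, 0, -1], [0, 0, -0.15, 0, 0, 0, -1], [0, 0, -0.1917, 0, 0, 0, -1], [0, 0, -0.2167, 0, 0, 0, -1], [0, 0, -0.2167, 0, 0, 0, -1], [0, 0, -0.2167, 0, 0, 0, -1]]
  ]
}}

```text
time_s: 21.85
ee_pos: [0.3826, -0.2224, 0.1778]
eef_rot: [3.138, -0.613, 0.154]
force: [1.2, -0.5, -0.6]
grip_width: 0.094
grip_force: 0.0
```

```bash
python3 - <<'E'
from h import *
lidtray()
im,d=grab('scene'); cv2.imwrite('pics/end.png',im[100:390,200:480])
n='top'; im,d=grab(n); W=cloud(n,d); H=cv2.cvtColor(im,cv2.COLOR_BGR2HSV)
inb=(abs(W[...,0]-.4455)<.1)&(abs(W[...,1]+.2285)<.1)
s=inb&(H[...,1]<70)&(H[...,2]>110)&(W[...,2]<.02); v,u=np.nonzero(s)
print('fork z',np.median(W[s][:,2]),cv2.minAreaRect(plane(n,np.c_[u,v],.009)[:,:2].astype('f4')))
E
```

```text
top lid 426 z [0.0349 0.0384 0.042 ] ((0.49853789806365967, 0.2609300911426544), 0.04346402734518051) tilt [-0.0024 -0.0071  0.0383]
scene lid 456 z [0.0329 0.0374 0.0416] ((0.4942631423473358, 0.25607553124427795), 0.04508013650774956) tilt [0.0036 0.0077 0.0373]
fork z 0.009260019507638356 ((0.43967458605766296, -0.21388819813728333), (0.11177362501621246, 0.08109699189662933), 8.932332038879395)
```

View pics/end.png

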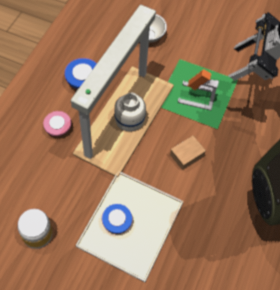

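The final picture shows the lid flat in the tray at (117,218), the puller upright on the mat at (198,88) with its fork top at 9 mm, and the bystanders where they were. I hand in.

```bash
python3 -c "
from station import ctrl
print(ctrl.hand_in())"
```

```text
the job is handed in; nothing more can be done
None
```

The job is handed in, with no verdict returned: the lid was pulled off the jar and set right way up in the cream tray, the puller stands upright on its green mat, and the bowl, tin and carton look unmoved.

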